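Free the green pusher from its keyhole rack

TASK

Take the green-handled ring-mould pusher out of its keyhole rack: slide it along its slot to the wide end and lift it free there, then stand it upright on the round dark mat on the chopping board and let go. Leave the red-handled pusher hanging where it is.

Things in the scene. Friction and masses are not known exactly. Their poses are not given: they have to be found in the camera images.
- green_handle (a point): Centre of the upright green plastic handle, 28 mm across, 65 mm tall, z up. Below this point, rigid with it: at -37.5 mm the underside of a steel collar 32 mm across, which rests on the rack's sheet; a stem 9 mm across; a round foot 42 mm across, from -100 mm to its flat underside at -112.5 mm. About 0.23 kg, loose. In the narrow slot it lifts at most 55 mm; the foot passes only the wide hole.
- red_handle (a point): Centre of the red handle of the other pusher, same shape and size, hanging in the rack's other slot, its top 185 mm above the work surface: do not knock it, also when carrying the green one over.
- rack: Fixed white steel sheet 160 (x) by 220 (y) mm, 5 thick, on end panels, top 115 mm up. Origin on the work surface under its centre, z up. Two keyhole slots along x, at y = +55 and -55 mm, a pusher in each (either in either): narrow part 20 mm wide from x = +60 to +2, where they hang (stem at x = 28 to 48), then a wide eight-sided hole 64 across centred at x = -30, nearer the robot.
- mat_top (a point): Centre of the top of a round dark grey mat, 110 mm across, fixed on the beech chopping board; its top is 34 mm above the work surface, z up. On the board's far side lie asparagus (top about 50 mm above the work surface) and a steel ring mould (top 75 mm).
Things that resemble listed ones, but are neither listed nor needed, are in the scene too. Leave any blue look-alike of the part that bears green_handle alone.

How it is judged:
By the outcome, as a careful person would: the job done as asked, in the order asked, and still so for the second after the job is handed in, with the robot touching nothing.
It also fails if it takes over 48 s, if anything falls off the work surface, if the arm or the gripper's body presses on something with over 40 N, if the wrist force passes 120 N, or if a joint passes its speed limit or range.

ROBOT

A 6-joint arm with a two-finger parallel gripper is mounted at the origin on the work surface. World frame = base frame: x ahead of the robot, y to its left, z up, the work surface at z = 0. Lengths are in m, angles in rad, forces in N, time in s.
With the tool pointing down it reaches from about 0.3 to 0.95 m from the base axis. Payload 3.1 kg.
Tool frame: the origin (TCP) lies at the very end of the fingers, on their centre line; the grasp point (between the pads) lies 19 mm behind it; y points along the fingers, z is the direction in which the jaws open and shut, and the axes are right-handed (so a half turn about y gives the same grasp; the last joint's range is limited). The gripper opens to 85 mm and grips with 20 to 120 N. Pads are 22 mm wide; open, the fingers measure 114 mm over their backs; the gripper's body (76 mm by 85 mm) begins 54 mm behind the grasp point. The pads swing forward as they close: fully open they stand 13 mm farther back than shut.
Start: joints at [-1.405, 0.308, 1.634, -0, 1.2, -0.07], TCP at [0.146, -0.608, 0.231] pointing down, gripper open.
Joint ranges: [-3.06, 3.06], [-0.79, 1.96], [0.05, 2.63], [-1.19, 4.34], [0.05, 2.64], [-2.94, 2.94]. Speed limits (rad/s): [2.79, 2.79, 3.14, 3.14, 3.14, 3.14].

INTERFACE

Orientations are given as a rotation vector (axis times angle).
In Python, from cell import sensors, eyes, order, look_for, silhouettes gives the robot as it stands.
- The arm moves only by the tool apply_moves, never from a script. Its argument "motion" is a list of rows, each an object with "xyz": the shift along the tool's x, y, z in units of 60 mm (1.0 is 60 mm), a list of three; "turn": the turn about the tool's y in units of 10 degrees (1.0 is 10 degrees); "fingers": the finger opening in mm, from 0 to 85.4. A call has 1 to 5 rows; each row shifts and turns the pose as measured when the row begins, along the tool's axes as they then stand; what a row does not reach is not made up. A row lasts 1/8 s, in which the tool goes at most 62.5 mm and 10.7 degrees, less where a joint would pass 70% of its speed; a pose out of reach is approached as far as the arm can. A call is refused whole if a number of a shift passes 1 or a number of a turn 1, either way. A call with a gripper value outside its range is refused whole. The fingers move at their own pace and stop on an object; the grip force is fixed at half the most. Time passes only in rows, so rows that do not move let the fingers close. It gives the time, the measured TCP pose, the force and the opening at its end, in the units of the state.
- sensors.state(): the state, without advancing time (a new reading comes with each control period).
- eyes.read_camera(name): name is "scene" or "top"; returns the picture (420x560x3 uint8, red, green, blue); there is no depth.
- eyes.camera_params(name): a dict with "mtx" (3x3 intrinsics, pixels), "T" (4x4, takes a point from camera to world coordinates). Camera axes: x right, y down, z forward; pixel columns grow to the right and rows downward; lengths in m; the calibration is good to about 2 mm. A picture is of the moment at which its call begins. camera_params takes no time and is no camera call.
- order.sign_off(): hands the job in, once; it reports no verdict.
Trained networks look in the newest picture that a camera, given by its name, has taken for a name from the list of things; names that differ only in an ending like _2 or _b are one class to them, and where a whole thing is asked for, a point or a joint stands for the part that bears it (a point fixed in the world has none). Each returns a list of dicts, best first, with "score" (0 to 1); they miss things now and then, are a little off and sometimes report something else, mostly with a low value. They report only what shows in the picture. A call takes as long as a camera call. They do not tell look-alikes from the thing itself.
- look_for(name, camera): "box" ([left, top, right, bottom] in pixels, round what is visible of it).
- silhouettes(name, camera): "region" (420x560 bool, what is visible of it) and "box" ([left, top, right, bottom] in pixels, round what is visible of it).
The state is a dict: "clock": time; "q": joint angles; "qd": joint speeds; "effort": joint torques, N m; "ee_pos": TCP position; "ee_rot": TCP orientation; "ft_force": force on the tool from outside, world axes, zero at the start; "wrist_torque": the same for the moment, N m; "width": finger opening in m.
Only numpy, scipy, OpenCV 4.12 (cv2) and the standard library are available. Lean on these libraries where they do the work, as an engineer would, in place of code of your own. Each camera call takes 0.05 s, during which the arm holds its last target. There are 200 camera calls.

## Working session

There is one attempt and no reset: what is moved stays moved. The work goes in short steps, Python scripts to look and compute and a tool call to move; the robot and the scene stay as the last step left them, time stands still between calls to the robot, and variables do not carry over. Pictures are saved under pics/ and viewed, about 8 in all and at most 12, crops included, and the job is handed in when it is done.

Besides the shell and the picture viewer there is one more tool, called after ">>>" as name([rows], argument=value, ...), one row to a line, values as JSON. apply_moves: Moves the arm, as the interface text tells. Its arguments: {"type":"object","properties":{"motion":{"type":"array"}},"required":["motion"]}

```bash
mkdir -p pics; ls; python3 - <<'E'
from cell import sensors, eyes, order, look_for, silhouettes
import cv2,numpy as np
s=sensors.state();print(s)
for c in("scene","top"):
    im=eyes.read_camera(c);cv2.imwrite(f"pics/{c}0.png",im[:,:,::-1])
    p=eyes.camera_params(c);print(c,p["mtx"],p["T"])
    for n in("green_handle","red_handle","rack","mat_top"):
        print(n,[(round(d["score"],2),[round(float(v)) for v in d["box"]]) for d in look_for(n,c)][:4])
E
```

```text
pics
{'clock': 0.0, 'q': array([-1.40471902e+00,  3.08994273e-01,  1.63520946e+00,  1.81374148e-05,
        1.19971580e+00, -6.97103767e-02]), 'qd': array([-3.81141011e-05, -2.68765788e-04, -3.67537872e-04, -2.67906963e-04,
       -1.35232475e-03, -3.31544104e-04]), 'effort': array([-4.83763677e-05, -4.15251017e+01, -2.76661956e+01,  3.06657637e-05,
        1.00946552e-02,  1.39359361e-06]), 'ee_pos': array([ 0.14583924, -0.60688568,  0.23004286]), 'ee_rot': array([-0.24839629,  2.09884319, -2.09393502]), 'ft_force': array([-1.09644194,  0.23575205, -0.13506273]), 'wrist_torque': array([ 0.01899405,  0.02931598, -0.05540295]), 'width': 0.08560438494410168}
scene [[484.79113765   0.         282.14790301]
 [  0.         484.79113765 204.11321128]
 [  0.           0.           1.        ]] [[ 0.11817458  0.71492361 -0.68914367  1.17901147]
 [ 0.99287382 -0.09581657  0.07085739 -0.06006252]
 [-0.01537376 -0.69260625 -0.72115202  0.74703492]
 [ 0.          0.          0.          1.        ]]
green_handle [(0.94, [171, 225, 204, 291]), (0.72, [203, 164, 233, 229])]
red_handle [(0.83, [144, 168, 174, 240]), (0.18, [354, 191, 410, 231])]
rack [(0.84, [124, 152, 252, 264])]
mat_top []
top [[440.88162315   0.         281.47416524]
 [  0.         440.88162315 216.31133892]
 [  0.           0.           1.        ]] [[-0.01622843 -0.98151368  0.19070271  0.40892657]
 [-0.9996722   0.01970474  0.01634675 -0.00346506]
 [-0.0198023  -0.19037492 -0.98151172  0.93639441]
 [ 0.          0.          0.          1.        ]]
green_handle [(0.85, [344, 220, 363, 246]), (0.61, [360, 167, 385, 201])]
red_handle [(0.89, [398, 212, 424, 237])]
rack [(0.63, [315, 205, 453, 303])]
mat_top [(0.71, [165, 213, 215, 267])]
```

```bash
python3 - <<'E'
import cv2,numpy as np
a=cv2.imread("pics/scene0.png");b=cv2.imread("pics/top0.png")
cv2.imwrite("pics/a1.png",cv2.resize(a,(800,600)));cv2.imwrite("pics/b1.png",cv2.resize(b,(800,600)))
E
```

```text
(no output)
```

View pics/a1.png

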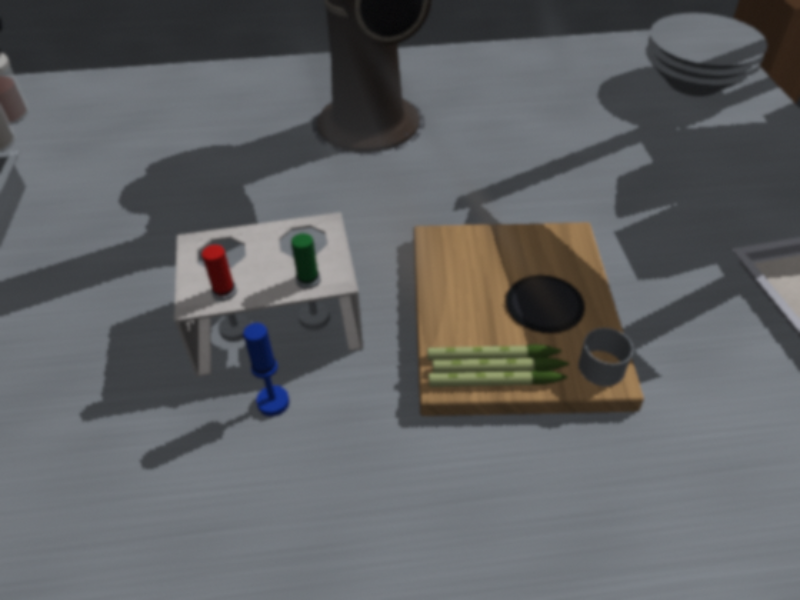

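View pics/b1.png

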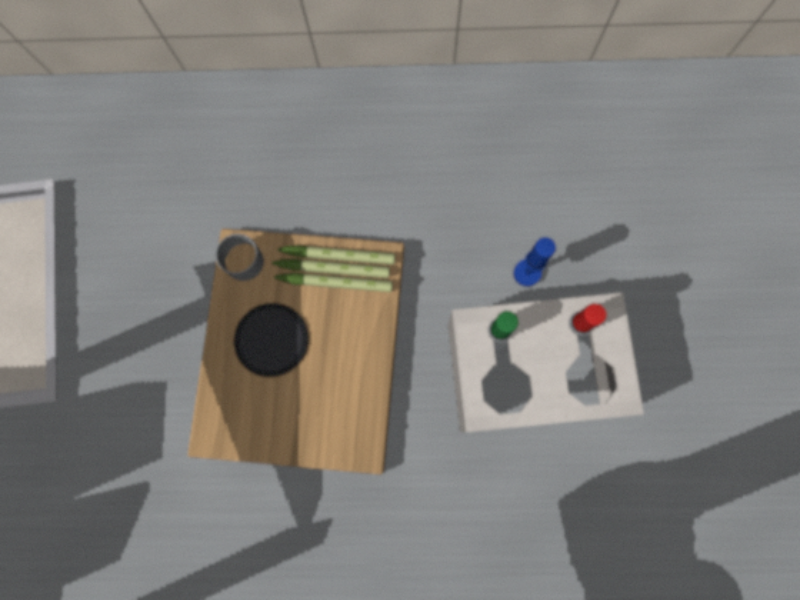

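```bash
cat > h.py <<'E'
from cell import sensors, eyes, order, look_for, silhouettes
import cv2,numpy as np
def ray(c,uv):
    p=eyes.camera_params(c);d=p["T"][:3,:3]@np.linalg.inv(p["mtx"])@[uv[0],uv[1],1];return p["T"][:3,3],d
def plane(c,uv,z):
    o,d=ray(c,uv);return o+d*(z-o[2])/d[2]
def tri(a,b):
    (o,d),(p,e)=ray("scene",a),ray("top",b)
    s=np.linalg.lstsq(np.c_[d,-e],p-o,rcond=None)[0];A=o+d*s[0];B=p+e*s[1]
    return (A+B)/2,np.linalg.norm(A-B)
def color(im,ch,roi=None):
    f=im.astype(int);o=[i for i in range(3) if i!=ch]
    m=((f[...,ch]>f[...,o].max(-1)*1.6)&(f[...,ch]>40)).astype(np.uint8)
    n,l,st,ce=cv2.connectedComponentsWithStats(m);k=1+st[1:,4].argmax();return ce[k],st[k]
def handle(ch):
    r={c:color(eyes.read_camera(c),ch) for c in("scene","top")}
    return tri(r["scene"][0],r["top"][0]),r
E
python3 - <<'E'
from h import *
np.set_printoptions(precision=4,suppress=True)
print("green",handle(1));print("red",handle(0))
s=0.7
for n,uv in dict(c1=(453,310),c2=(624,294),c3=(642,413),c4=(466,432),hg=(507,387),hr=(591,376)).items(): print(n,plane("top",np.array(uv)*s,.115))
for n,uv in dict(c1=(178,236),c2=(342,215),c3=(357,292),c4=(176,313),hg=(303,240),hr=(221,250)).items(): print("sc",n,plane("scene",np.array(uv)*s,.115))
print("mat",plane("top",np.array((271.5,339.5))*s,.034),plane("scene",np.array((545,303))*s,.034))
im=eyes.read_camera("top");m=(im.max(-1)<40).astype(np.uint8);m[:,:160]=0;m[:,222:]=0;m[:205]=0;m[270:]=0
c=max(cv2.findContours(m,0,2)[0],key=cv2.contourArea);e=cv2.fitEllipse(c);print(e,plane("top",e[0],.034))
g=(im.min(-1)>120).astype(np.uint8)
m=silhouettes("rack","top")[0]["region"].astype(np.uint8);print(cv2.minAreaRect(max(cv2.findContours(m,0,2)[0],key=cv2.contourArea)))
E
```

```text
green ((array([ 0.5357, -0.1154,  0.1715]), np.float64(0.0005824013205099758)), {'scene': (array([213.0199, 172.351 ]), array([205, 164,  16,  30, 151], dtype=int32)), 'top': (array([352.9296, 227.1502]), array([345, 219,  17,  17, 213], dtype=int32))})
red ((array([ 0.5449, -0.2237,  0.158 ]), np.float64(0.00026952977429608)), {'scene': (array([152.0139, 187.1865]), array([141, 171,  22,  34, 504], dtype=int32)), 'top': (array([412.4006, 222.1149]), array([401, 213,  24,  20, 322], dtype=int32))})
c1 [ 0.5658 -0.0573  0.115 ]
c2 [ 0.5829 -0.2842  0.115 ]
c3 [ 0.427  -0.2942  0.115 ]
c4 [ 0.4068 -0.0688  0.115 ]
hg [ 0.4631 -0.1238  0.115 ]
hr [ 0.4753 -0.2328  0.115 ]
sc c1 [ 0.428  -0.2936  0.115 ]
sc c2 [ 0.4139 -0.0661  0.115 ]
sc c3 [ 0.568  -0.0559  0.115 ]
sc c4 [ 0.5742 -0.2808  0.115 ]
sc hg [ 0.4597 -0.1221  0.115 ]
sc hr [ 0.465  -0.2326  0.115 ]
mat [0.543 0.202 0.034] [0.546  0.2043 0.034 ]
((187.4395294189453, 237.5270538330078), (44.617733001708984, 50.804439544677734), 7.639738082885742) [0.5433 0.2074 0.034 ]
((380.2030029296875, 253.5297088623047), (86.07070922851562, 129.0563201904297), 84.2894058227539)
```

```bash
cat >> h.py <<'E'
from scipy.spatial.transform import Rotation as Rn
np.set_printoptions(precision=4,suppress=True)
def axes():
    s=sensors.state();R=Rn.from_rotvec(s["ee_rot"]).as_matrix();return s,R
def shift(target):
    s,R=axes();d=R.T@(np.array(target)-s["ee_pos"])/0.06
    print("tcp",s["ee_pos"],"\nR",R,"\nunits to go",d,"width",s["width"],"t",s["clock"],"F",s["ft_force"])
def net(name,n=1):
    r={}
    for c in("scene","top"):
        eyes.read_camera(c)
        r[c]=[(d["score"],np.array(np.nonzero(d["region"])[::-1]).mean(1),d["box"]) for d in silhouettes(name,c)]
    return r
E
python3 - <<'E'
from h import *
for c in ("scene","top"):
    im=eyes.read_camera(c).astype(int)
    m=((im[...,1]>1.4*im[...,0])&(im[...,1]>1.4*im[...,2])&(im[...,1]>20)).astype(np.uint8)
    n,l,st,ce=cv2.connectedComponentsWithStats(m)
    for k in range(1,n):
        if st[k,4]>60: print(c,st[k],ce[k])
r=net("green_handle");print(r)
shift((.535,-.117,.27))
for ang in (0,): pass
E
```

```text
scene [205 164  17  33 413] [212.9952 179.7094]
scene [371 243  20  24 188] [380.0904 254.9309]
top [344 218  18  19 233] [352.7597 227.1931]
{'scene': [(0.93, array([215.8766, 197.6079]), [201.9, 163.3, 233.3, 232.0]), (0.75, array([185.4054, 259.7375]), [169.4, 225.7, 202.0, 293.8])], 'top': [(0.97, array([373.6778, 183.5342]), [360.9, 166.9, 386.0, 201.0]), (0.6, array([351.443 , 230.3103]), [342.0, 219.3, 362.0, 247.4])]}
tcp [ 0.146  -0.6077  0.2313] 
R [[-0.9723  0.      0.2336]
 [-0.2336 -0.0001 -0.9723]
 [-0.     -1.      0.0001]] 
units to go [-8.2143 -0.6449 -6.4382] width 0.08534428835787758 t 1.1 F [0.3196 0.428  0.3369]
```

```bash
python3 - <<'E'
from h import *
print(tri((213,179.7),(352.8,227.2)))
for z in (.185,.1525): 
    print(plane("scene",(213,179.7),z),plane("top",(352.8,227.2),z))
P=eyes.camera_params
for c in ("scene","top"):
    p=P(c);T=np.linalg.inv(p["T"])
    for X in ((.53,-.118,.185),(.53,-.118,.12),(.54,-.117,.185),(.54,-.117,.12)):
        q=p["mtx"]@(T@[*X,1])[:3];print(c,X,q[:2]/q[2])
E
```

```text
(array([ 0.5381, -0.1174,  0.1562]), np.float64(0.0007028544923739843))
[ 0.5694 -0.1142  0.185 ] [ 0.5333 -0.1135  0.185 ]
[ 0.5341 -0.1174  0.1525] [ 0.5387 -0.1183  0.1525]
scene (0.53, -0.118, 0.185) [210.3947 164.5895]
scene (0.53, -0.118, 0.12) [214.6924 191.0349]
scene (0.54, -0.117, 0.185) [211.0658 168.332 ]
scene (0.54, -0.117, 0.12) [215.361  194.7829]
top (0.53, -0.118, 0.185) [355.5115 229.0688]
top (0.53, -0.118, 0.12) [350.4588 234.7121]
top (0.54, -0.117, 0.185) [354.6508 223.359 ]
top (0.54, -0.117, 0.12) [349.6765 229.431 ]
```

>>> apply_moves([
  {"xyz": [0,-1,0],"turn": 0.93,"fingers": 85},
  {"xyz": [-0.75,0,-0.65],"turn": 0,"fingers": 85},
  {"xyz": [-0.75,0,-0.65],"turn": 0,"fingers": 85},
  {"xyz": [-0.75,0,-0.65],"turn": 0,"fingers": 85},
  {"xyz": [-0.75,0,-0.65],"turn": 0,"fingers": 85},
])

```text
clock: 1.72
ee_pos: [0.3171, -0.4397, 0.2936]
ee_rot: [-0.062, 2.187, -2.194]
ft_force: [1.3, 0.7, -0.4]
width: 0.0854
```

>>> apply_moves([
  {"xyz": [-0.57,0,-0.74],"turn": 0.09,"fingers": 85},
  {"xyz": [-0.57,0,-0.74],"turn": 0,"fingers": 85},
  {"xyz": [-0.57,0,-0.74],"turn": 0,"fingers": 85},
  {"xyz": [-0.57,0,-0.74],"turn": 0,"fingers": 85},
  {"xyz": [-0.57,0,-0.74],"turn": 0,"fingers": 85},
])

```text
clock: 2.35
ee_pos: [0.4832, -0.2025, 0.2951]
ee_rot: [-0.039, 2.189, -2.204]
ft_force: [0.4, -0.1, -0.6]
width: 0.0849
```

>>> apply_moves([
  {"xyz": [-0.57,0,-0.74],"turn": 0,"fingers": 85},
  {"xyz": [-0.4,0,-0.6],"turn": 0,"fingers": 85},
  {"xyz": [0,0,0],"turn": 0,"fingers": 85},
])

```text
clock: 2.72
ee_pos: [0.5413, -0.1135, 0.2956]
ee_rot: [-0.042, 2.185, -2.2]
ft_force: [0.2, 0.4, -0.5]
width: 0.0847
```

```bash
python3 - <<'E'
from h import *
shift((.537,-.117,.137))
E
```

```text
tcp [ 0.5413 -0.1135  0.2956] 
R [[-0.9988  0.0097  0.0481]
 [-0.0482 -0.0064 -0.9988]
 [-0.0093 -0.9999  0.0069]] 
units to go [0.099  2.643  0.0374] width 0.08473604274199682 t 2.725 F [ 0.1636  0.4379 -0.5051]
```

>>> apply_moves([
  {"xyz": [0.1,0.6,0.04],"turn": -0.14,"fingers": 85},
  {"xyz": [0,0.7,0],"turn": 0,"fingers": 85},
  {"xyz": [0,0.7,0],"turn": 0,"fingers": 85},
  {"xyz": [0,0.5,0],"turn": 0,"fingers": 85},
  {"xyz": [0,0,0],"turn": 0,"fingers": 85},
])

```text
clock: 3.35
ee_pos: [0.5362, -0.122, 0.1438]
ee_rot: [-0.066, 2.166, -2.191]
ft_force: [-0.1, 0.5, 0.3]
width: 0.0852
```

```bash
python3 - <<'E'
from h import *
shift((.537,-.117,.137))
cv2.imwrite("pics/g1.png",np.hstack([cv2.resize(eyes.read_camera("scene")[110:310,100:300],(400,400)),cv2.resize(eyes.read_camera("top")[150:350,260:460],(400,400))])[:,:,::-1])
E
```

```text
tcp [ 0.5362 -0.122   0.1438] 
R [[-0.9973  0.0123  0.0722]
 [-0.0724 -0.011  -0.9973]
 [-0.0114 -0.9999  0.0119]] 
units to go [-0.0173  0.1131 -0.0834] width 0.08520677699927662 t 3.35 F [-0.1098  0.471   0.2929]
```

View pics/g1.png

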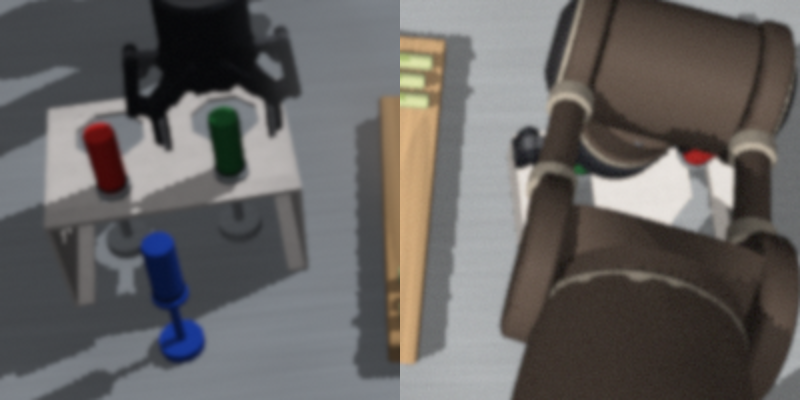

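>>> apply_moves([
  {"xyz": [-0.02,0.12,-0.08],"turn": 0,"fingers": 85},
  {"xyz": [0,0,0],"turn": 0,"fingers": 85},
])

```text
clock: 3.7
ee_pos: [0.5424, -0.1187, 0.1428]
ee_rot: [-0.052, 2.156, -2.19]
ft_force: [0.1, -0.5, -0.2]
width: 0.0845
```

```bash
python3 - <<'E'
from h import *
shift((.537,-.117,.137))
p=eyes.camera_params("scene");T=np.linalg.inv(p["T"]);s,R=axes()
for w in (0,.045,-.045):
  q=p["mtx"]@(T@[*(s["ee_pos"]+R[:,2]*w),1])[:3];print((q[:2]/q[2]-[100,110])*2)
E
```

```text
tcp [ 0.5424 -0.1187  0.1428] 
R [[-0.9971  0.0246  0.0716]
 [-0.0719 -0.0146 -0.9973]
 [-0.0235 -0.9996  0.0164]] 
units to go [ 0.0902  0.0945 -0.0355] width 0.08450656910629266 t 3.7 F [ 0.0612 -0.4746 -0.2419]
[226.0211 153.656 ]
[175.5029 160.2524]
[275.8555 147.1489]
```

>>> apply_moves([
  {"xyz": [0.07,0.08,-0.02],"turn": 0,"fingers": 30},
  {"xyz": [0,0,0],"turn": 0,"fingers": 10},
  {"xyz": [0,0,0],"turn": 0,"fingers": 10},
  {"xyz": [0,0,0],"turn": 0,"fingers": 10},
  {"xyz": [0,0,0],"turn": 0,"fingers": 10},
])

```text
clock: 4.32
ee_pos: [0.539, -0.1175, 0.1395]
ee_rot: [-0.05, 2.154, -2.189]
ft_force: [-0.5, -0.7, 0.1]
width: 0.0271
```

```bash
python3 - <<'E'
from h import *
shift((.537,-.117,.137))
E
```

```text
tcp [ 0.539  -0.1175  0.1395] 
R [[-0.997   0.0273  0.0721]
 [-0.0725 -0.015  -0.9973]
 [-0.0262 -0.9995  0.0169]] 
units to go [ 0.0336  0.0405 -0.0108] width 0.02706303229380692 t 4.325 F [-0.4664 -0.6917  0.1155]
```

>>> apply_moves([
  {"xyz": [0,-0.25,0],"turn": 0,"fingers": 10},
  {"xyz": [0.3,0,0],"turn": 0,"fingers": 10},
  {"xyz": [0.3,0,0],"turn": 0,"fingers": 10},
  {"xyz": [0.3,0,0],"turn": 0,"fingers": 10},
  {"xyz": [0.3,0,0],"turn": 0,"fingers": 10},
])

```text
clock: 4.95
ee_pos: [0.4649, -0.1233, 0.1544]
ee_rot: [-0.05, 2.151, -2.19]
ft_force: [-0.1, -0.9, -2.8]
width: 0.0267
```

```bash
python3 - <<'E'
from h import *
shift((.463,-.123,.15))
cv2.imwrite("pics/g2.png",np.hstack([cv2.resize(eyes.read_camera("scene")[110:310,100:300],(400,400)),cv2.resize(eyes.read_camera("top")[150:350,260:460],(400,400))])[:,:,::-1])
E
```

```text
tcp [ 0.4649 -0.1233  0.1544] 
R [[-0.9969  0.0283  0.0732]
 [-0.0737 -0.0166 -0.9971]
 [-0.027  -0.9995  0.0186]] 
units to go [ 0.0327  0.0716 -0.0078] width 0.02671574744740831 t 4.95 F [-0.1066 -0.8882 -2.7688]
```

View pics/g2.png

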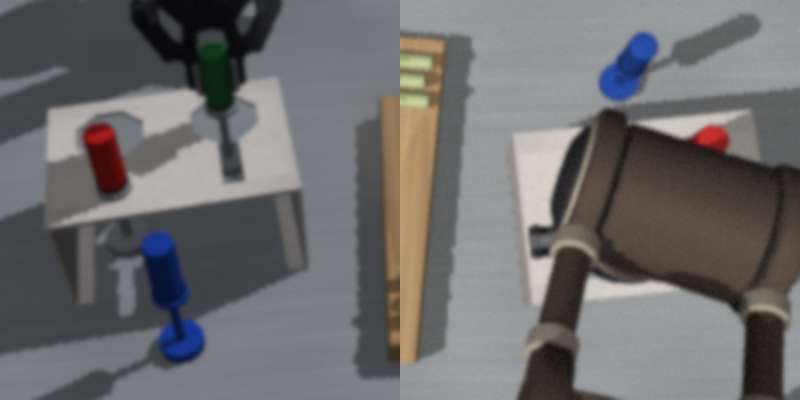

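>>> apply_moves([
  {"xyz": [0.01,-0.3,0],"turn": 0,"fingers": 10},
  {"xyz": [0,-0.3,0],"turn": 0,"fingers": 10},
  {"xyz": [0,0,0],"turn": 0,"fingers": 10},
])

```text
clock: 5.42
ee_pos: [0.4629, -0.1228, 0.1912]
ee_rot: [-0.047, 2.152, -2.19]
ft_force: [0.4, 0.1, -2.9]
width: 0.0266
```

>>> apply_moves([
  {"xyz": [0,-0.3,0],"turn": 0,"fingers": 10},
  {"xyz": [0,-0.4,0],"turn": 0,"fingers": 10},
  {"xyz": [0,-0.4,0],"turn": 0,"fingers": 10},
  {"xyz": [0,0,0],"turn": 0,"fingers": 10},
])

```text
clock: 5.92
ee_pos: [0.4608, -0.1213, 0.2558]
ee_rot: [-0.05, 2.155, -2.19]
ft_force: [0.7, 0.3, -1.9]
width: 0.0264
```

```bash
python3 - <<'E'
from h import *
shift((.544,.205,.25))
cv2.imwrite("pics/g3.png",cv2.resize(eyes.read_camera("scene")[60:310,100:400],(720,600))[:,:,::-1])
E
```

```text
tcp [ 0.4608 -0.1213  0.2558] 
R [[-0.9971  0.0264  0.0714]
 [-0.0718 -0.0153 -0.9973]
 [-0.0253 -0.9995  0.0171]] 
units to go [-1.7713  0.0498 -5.3264] width 0.02643968419155982 t 5.925 F [ 0.7246  0.2977 -1.8557]
```

View pics/g3.png

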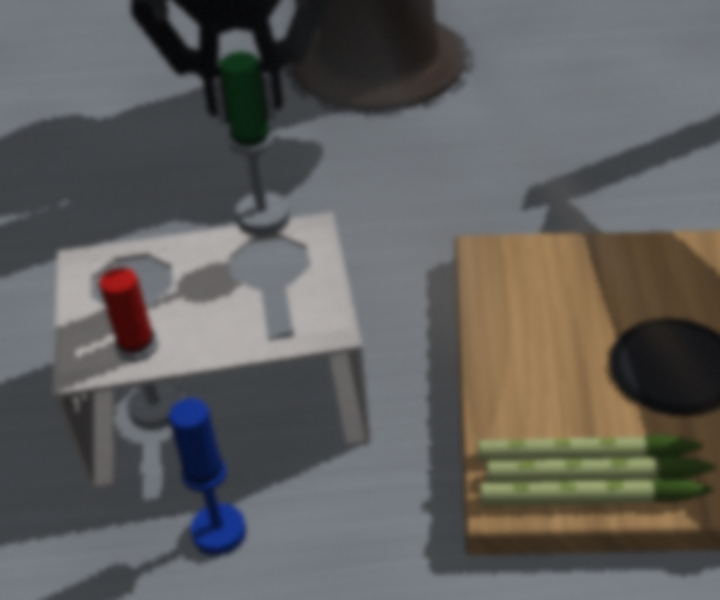

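>>> apply_moves([
  {"xyz": [-0.2,0,-0.7],"turn": 0,"fingers": 10},
  {"xyz": [-0.3,0,-0.9],"turn": 0,"fingers": 10},
  {"xyz": [-0.3,0,-0.9],"turn": 0,"fingers": 10},
  {"xyz": [-0.3,0,-0.9],"turn": 0,"fingers": 10},
  {"xyz": [-0.3,0,-0.9],"turn": 0,"fingers": 10},
])

```text
clock: 6.6
ee_pos: [0.5234, 0.1453, 0.2416]
ee_rot: [-0.056, 2.166, -2.202]
ft_force: [1.6, -1.0, -2.0]
width: 0.0267
```

>>> apply_moves([
  {"xyz": [-0.3,0,-0.8],"turn": 0,"fingers": 10},
  {"xyz": [0,0,0],"turn": 0,"fingers": 10},
])

```text
clock: 6.85
ee_pos: [0.5372, 0.1995, 0.2359]
ee_rot: [-0.067, 2.165, -2.203]
ft_force: [0.7, -0.7, -2.1]
width: 0.0267
```

```bash
python3 - <<'E'
from h import *
shift((.544,.205,.15))
im=eyes.read_camera("scene");cv2.imwrite("pics/g4.png",cv2.resize(im[60:310,200:500],(720,600))[:,:,::-1])
E
```

```text
tcp [0.5372 0.1995 0.2359] 
R [[-0.9977  0.0066  0.0674]
 [-0.0675 -0.0168 -0.9976]
 [-0.0054 -0.9998  0.0172]] 
units to go [-0.1122  1.4314 -0.1092] width 0.02669339333669891 t 6.85 F [ 0.6509 -0.7192 -2.1381]
```

View pics/g4.png

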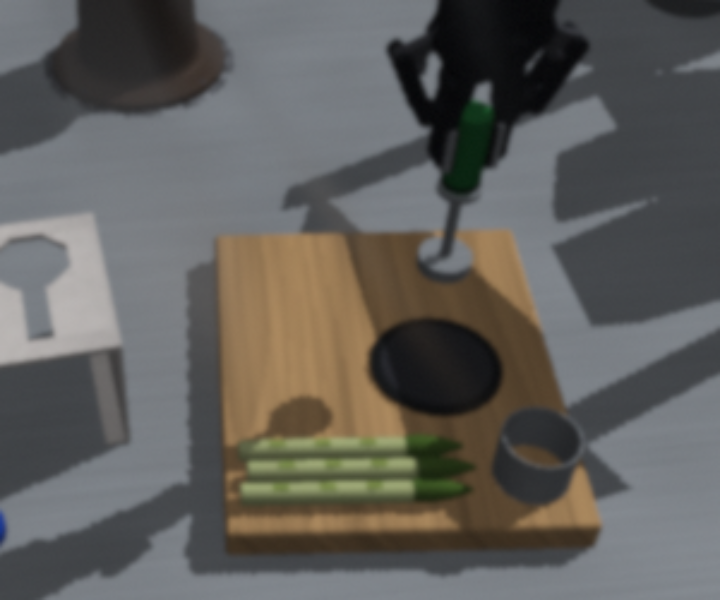

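```bash
cat >> h.py <<'E'
def proj(c,X):
    p=eyes.camera_params(c);q=p["mtx"]@(np.linalg.inv(p["T"])@[*X,1])[:3];return q[:2]/q[2]
E
python3 - <<'E'
from h import *
s,R=axes();t=s["ee_pos"];g=t-.013*R[:,1]
for dz in (.0325,0,-.0325,-.1,-.1125):
    print(dz,(proj("scene",g+[0,0,dz])-[200,60])*2.4)
print("mat",(proj("scene",(.544,.205,.034))-[200,60])*2.4)
E
```

```text
0.0325 [470.3511 110.2472]
0 [463.2589 148.8806]
-0.0325 [456.5604 185.369 ]
-0.1 [443.7718 255.0325]
-0.1125 [441.555 267.108]
mat [435.816  363.2179]
```

>>> apply_moves([
  {"xyz": [-0.1,0.4,-0.1],"turn": 0,"fingers": 10},
  {"xyz": [0,0.5,0],"turn": 0,"fingers": 10},
  {"xyz": [0,0.4,0],"turn": 0,"fingers": 10},
  {"xyz": [0,0.2,0],"turn": 0,"fingers": 10},
  {"xyz": [0,0,0],"turn": 0,"fingers": 10},
])

```text
clock: 7.52
ee_pos: [0.5383, 0.1955, 0.1376]
ee_rot: [-0.074, 2.166, -2.219]
ft_force: [-0.1, -1.3, -2.1]
width: 0.0267
```

```bash
python3 - <<'E'
from h import *
shift((.544,.205,.1335))
im=eyes.read_camera("scene");cv2.imwrite("pics/g5.png",cv2.resize(im[100:300,280:520],(720,600))[:,:,::-1])
E
```

```text
tcp [0.5383 0.1955 0.1376] 
R [[-0.9981 -0.0044  0.062 ]
 [-0.0619 -0.0241 -0.9978]
 [ 0.0059 -0.9997  0.0238]] 
units to go [-0.1052  0.0647 -0.1544] width 0.026665039487835624 t 7.525 F [-0.1257 -1.2899 -2.136 ]
```

View pics/g5.png

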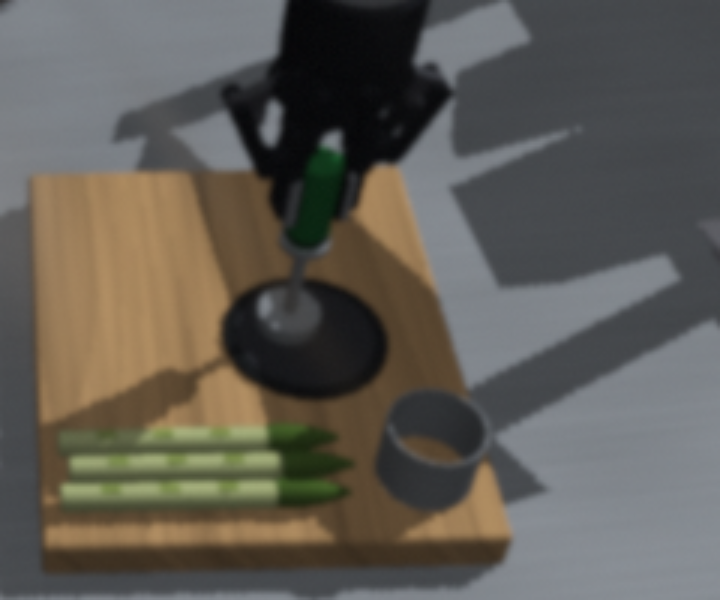

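>>> apply_moves([
  {"xyz": [-0.25,0,-0.2],"turn": 0,"fingers": 10},
  {"xyz": [0,0,0],"turn": 0,"fingers": 10},
])

```text
clock: 7.82
ee_pos: [0.5548, 0.2083, 0.1404]
ee_rot: [-0.067, 2.165, -2.216]
ft_force: [-0.5, -0.1, -2.3]
width: 0.0266
```

```bash
python3 - <<'E'
from h import *
shift((.55,.206,.1335))
s,R=axes();g=s["ee_pos"]-.013*R[:,1]
print([(proj("scene",g+[0,0,d])-[280,100])*3 for d in(.0325,-.1,-.1125)])
im=eyes.read_camera("scene");cv2.imwrite("pics/g6.png",np.hstack([cv2.resize(im[130:250,330:450],(480,480)),cv2.resize(eyes.read_camera("top")[180:300,140:260],(320,480))])[:,:,::-1])
E
```

```text
tcp [0.5548 0.2083 0.1404] 
R [[-0.9981  0.0004  0.0612]
 [-0.0612 -0.0231 -0.9979]
 [ 0.001  -0.9997  0.0231]] 
units to go [0.0826 0.1155 0.0311] width 0.026584651973370038 t 7.825 F [-0.4605 -0.0623 -2.2812]
[array([349.8886, 170.4107]), array([318.4438, 325.2728]), array([315.801 , 338.2885])]
```

View pics/g6.png

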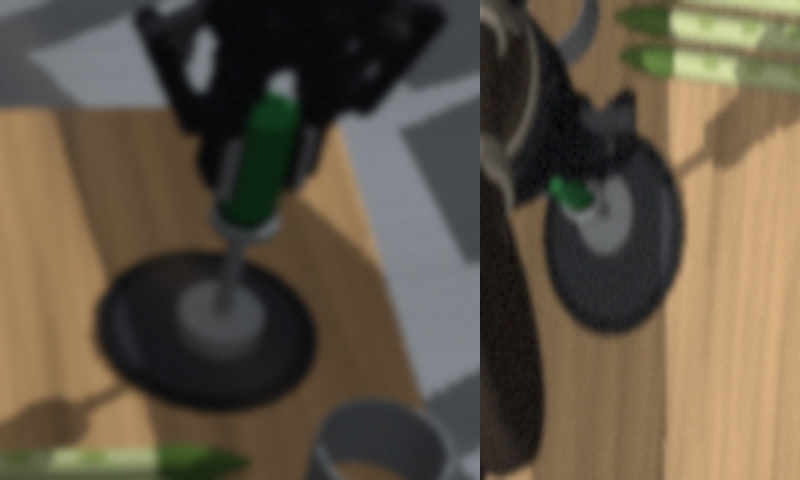

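>>> apply_moves([
  {"xyz": [0.08,0.06,0.03],"turn": 0,"fingers": 10},
  {"xyz": [0,0.05,0],"turn": 0,"fingers": 10},
  {"xyz": [0,0,0],"turn": 0,"fingers": 10},
])

```text
clock: 8.3
ee_pos: [0.5476, 0.2045, 0.134]
ee_rot: [-0.069, 2.165, -2.218]
ft_force: [-0.4, 1.4, -2.2]
width: 0.0266
```

>>> apply_moves([
  {"xyz": [0,0.03,0],"turn": 0,"fingers": 10},
  {"xyz": [0,0,0],"turn": 0,"fingers": 10},
])

```text
clock: 8.55
ee_pos: [0.5484, 0.2047, 0.1342]
ee_rot: [-0.067, 2.164, -2.217]
ft_force: [0.5, -0.1, -2.7]
width: 0.0267
```

>>> apply_moves([
  {"xyz": [0,0.06,0],"turn": 0,"fingers": 10},
  {"xyz": [0,0,0],"turn": 0,"fingers": 10},
])

```text
clock: 8.8
ee_pos: [0.5502, 0.205, 0.1344]
ee_rot: [-0.064, 2.163, -2.215]
ft_force: [-0.8, -0.1, -2.2]
width: 0.027
```

>>> apply_moves([
  {"xyz": [0.02,0.12,0],"turn": 0,"fingers": 10},
])

```text
clock: 8.93
ee_pos: [0.5524, 0.2061, 0.1334]
ee_rot: [-0.057, 2.163, -2.209]
ft_force: [-8.6, -1.6, 46.9]
width: 0.0266
```

```bash
python3 - <<'E'
from h import *
for i in range(4):
    s=sensors.state();print(s["clock"],s["ee_pos"],s["ft_force"]);eyes.read_camera("scene")
E
```

```text
8.925 [0.5524 0.2061 0.1334] [-8.6157 -1.5948 46.9059]
8.975 [0.553  0.2059 0.1335] [-4.8766 -1.6051 24.1517]
9.025 [0.5529 0.2059 0.1335] [-4.8589 -1.7787 23.6509]
9.075 [0.5529 0.2059 0.1335] [-4.7157 -1.0611 23.0524]
```

>>> apply_moves([
  {"xyz": [0,0,0],"turn": 0,"fingers": 10},
])

```text
clock: 9.25
ee_pos: [0.5537, 0.2062, 0.1347]
ee_rot: [-0.052, 2.161, -2.207]
ft_force: [-0.1, 0.1, -3.4]
width: 0.0267
```

```bash
python3 - <<'E'
from h import *
s=sensors.state();print(s["ee_pos"],s["ft_force"],s["wrist_torque"])
E
```

```text
[0.5537 0.2062 0.1347] [-0.0856  0.0577 -3.3581] [ 0.0421  0.0143 -0.0583]
```

>>> apply_moves([
  {"xyz": [0,0.06,0],"turn": 0,"fingers": 10},
  {"xyz": [0,0.03,0],"turn": 0,"fingers": 36},
  {"xyz": [0,0,0],"turn": 0,"fingers": 55},
  {"xyz": [0,0,0],"turn": 0,"fingers": 75},
  {"xyz": [0,0,0],"turn": 0,"fingers": 75},
])

```text
clock: 9.88
ee_pos: [0.5541, 0.206, 0.1286]
ee_rot: [-0.053, 2.161, -2.207]
ft_force: [-0.0, -0.5, -0.3]
width: 0.0751
```

```bash
python3 - <<'E'
from h import *
shift((.55,.206,.25))
im=eyes.read_camera("scene");cv2.imwrite("pics/g7.png",np.hstack([cv2.resize(im[130:250,330:450],(480,480)),cv2.resize(eyes.read_camera("top")[180:300,140:260],(320,480))])[:,:,::-1])
E
```

```text
tcp [0.5541 0.206  0.1286] 
R [[-0.998   0.0136  0.0611]
 [-0.0613 -0.0209 -0.9979]
 [-0.0123 -0.9997  0.0217]] 
units to go [ 0.043  -2.0233  0.0391] width 0.07507348400570714 t 9.875 F [-0.0343 -0.5386 -0.2535]
```

View pics/g7.png

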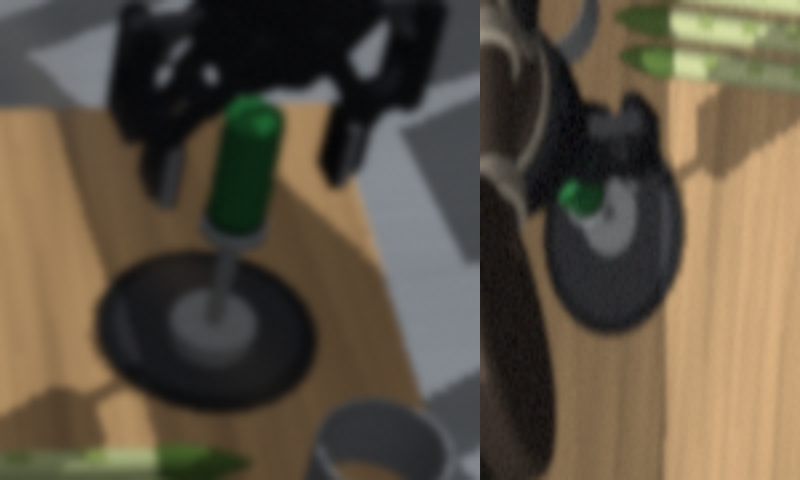

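>>> apply_moves([
  {"xyz": [0,-0.3,0],"turn": 0,"fingers": 80},
  {"xyz": [0,-0.7,0],"turn": 0,"fingers": 80},
  {"xyz": [0,-0.8,0],"turn": 0,"fingers": 80},
  {"xyz": [0.5,-0.6,0],"turn": 0,"fingers": 80},
  {"xyz": [0.9,0,0],"turn": 0,"fingers": 80},
])

```text
clock: 10.6
ee_pos: [0.4708, 0.2046, 0.282]
ee_rot: [-0.043, 2.161, -2.202]
ft_force: [-1.2, 0.4, 1.1]
width: 0.08
```

>>> apply_moves([
  {"xyz": [0.9,0,0],"turn": 0,"fingers": 80},
  {"xyz": [0,0,0],"turn": 0,"fingers": 80},
  {"xyz": [0,0,0],"turn": 0,"fingers": 80},
])

```text
clock: 10.98
ee_pos: [0.414, 0.2016, 0.286]
ee_rot: [-0.036, 2.16, -2.195]
ft_force: [-0.2, 0.3, 1.4]
width: 0.0799
```

```bash
python3 - <<'E'
from h import *
s=sensors.state();print(s["clock"],s["ee_pos"],s["ft_force"])
a=eyes.read_camera("scene");b=eyes.read_camera("top")
cv2.imwrite("pics/f.png",np.vstack([a[110:310,100:500],b[130:330,120:520]])[:,:,::-1].repeat(1,0))
for d in (.034,.0465,.114,.179): print(d,proj("scene",(.548,.206,d)))
E
```

```text
10.975 [0.414  0.2016 0.286 ] [-0.1768  0.2518  1.3669]
0.034 [382.6    212.7452]
0.0465 [383.4472 208.4493]
0.114 [388.3118 183.7814]
0.179 [393.5148 157.398 ]
```

View pics/f.png

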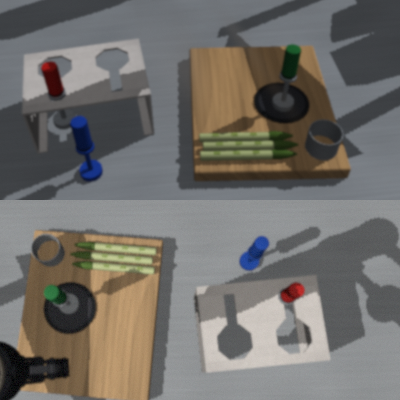

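The final picture shows the green pusher upright on the mat (foot near 284,100 and handle near 291,60 in the scene crop). The red pusher is still in its slot, the blue one is untouched and the gripper is clear.

```bash
python3 -c "
from cell import order;print(order.sign_off())"
```

```text
the job is handed in; nothing more can be done
None
```

The green-handled pusher now stands upright on the round mat, and I handed the job in at about 11 s of the 48 s allowed. I gripped it by the handle, slid it along its slot to the wide hole, lifted it free there and carried it over at a height that cleared everything. I then set it down, let go and backed the gripper away.

- **Final picture:** The pusher is upright, with its foot wholly on the mat and roughly 1 cm or less off centre. The red pusher still hangs in its slot and the blue look-alike is where it was. The gripper is clear of everything.
- **Force:** The wrist reading showed no load after release. It peaked at about 47 N for a moment while setting the foot down, below the 120 N limit. That push went through the held pusher, not the gripper's body.
- **What disagreed:**
  - Small downward steps did not register at first, so one larger step caused that brief press.
  - The tool also drifted about 1–2 degrees from vertical, but the pusher stood straight once released.
  - The first automatic colour mask caught only part of the green handle. I re-measured it before gripping.

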